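# Change over the push-pull bottles on an indexing stand

### The arm

A 6-joint arm with a two-finger parallel gripper is mounted at the origin on a cart in front of the work surface, level with it; the furniture and walls round the work are solid. World frame = base frame: x ahead of the robot, y to its left, z up, the work surface at z = 0. Lengths are in m, angles in rad, forces in N, time in s.
With the tool pointing down it reaches from about 0.35 to 0.775 m from the base axis. Payload 5.5 kg.
Tool frame: the origin (TCP) lies at the very end of the fingers, on their centre line; the grasp point (between the pads) lies 19 mm behind it; z points along the fingers, x is the direction in which the jaws open and shut, and the axes are right-handed (so a half turn about z gives the same grasp; the last joint's range is limited). The gripper opens to 85 mm and grips with 20 to 120 N. Pads are 22 mm wide; open, the fingers measure 114 mm over their backs; the gripper's body (76 mm by 85 mm) begins 54 mm behind the grasp point. The pads swing forward as they close: fully open they stand 13 mm farther back than shut.
Start: joints at [-1.325, 0.313, 0.046, 1.304, 0, 1.431], TCP at [0.216, -0.533, 0.231] pointing down, gripper open.
Joint ranges: [-2.76, 2.76], [-0.86, 1.69], [-1.03, 1.26], [-2.2, 2.34], [-1.47, 1.5], [-3.14, 3.14]. Speed limits (rad/s): [2.57, 2.57, 3.14, 3.14, 3.14, 3.14].

### API

Orientations are given as a unit quaternion [w, x, y, z].
In Python, from workcell import monitor, eyes, ticket gives the robot as it stands.
- The arm moves only by the tool send_rows, never from a script. Its argument "targets" is a list of rows, each a list of 5 numbers: the shift along the world's x, y, z in m, then the turn about the world's z in degrees, then the closure in counts, from 0 (fully open) to 255 (shut). A call has 1 to 12 rows; each row shifts and turns the commanded pose from where the row before left it; what a row does not reach is not made up. A row lasts 1/10 s, in which the tool goes at most 50 mm and 8.59 degrees, less where a joint would pass 70% of its speed; a pose out of reach is approached as far as the arm can. A call is refused whole if a number of a shift passes 0.05 or a number of a turn 8.59, either way. A call with a gripper value outside its range is refused whole. The fingers move at their own pace and stop on an object; "newtons" is the grip in N (left out, the last holds). Time passes only in rows, so rows that do not move let the fingers close. It gives the time, the measured TCP pose, the force and the opening at its end, in the units of the state.
- monitor.get_state(): the state, without advancing time (a new reading comes with each control period).
- eyes.read_camera(name): name is "side" or "top"; returns a dict with "img" (420x560x3 uint8, red, green, blue), "z_map" (420x560 float32, m along the optical axis (not along the pixel's ray), 0 where there is no reading), "camera_matrix" (3x3 intrinsics, pixels), "k1" (the pictures are not rectified: a ray, as slopes to the right and down, at radius r is drawn at 1 + k1 r^2 times it, then the intrinsics apply), "pose" (4x4, takes a point from camera to world coordinates). Camera axes: x right, y down, z forward; pixel columns grow to the right and rows downward; lengths in m; the calibration is good to about 2 mm. A picture is of the moment at which its call begins.
- ticket.hand_in(): hands the job in, once; it reports no verdict.
Trained networks look in the newest picture that a camera, given by its name, has taken for a name from the list of things; names that differ only in an ending like _2 or _b are one class to them, and where a whole thing is asked for, a point or a joint stands for the part that bears it (a point fixed in the world has none). Each returns a list of dicts, best first, with "conf" (0 to 1); they miss things now and then, are a little off and sometimes report something else, mostly with a low value. They report only what shows in the picture. A call takes as long as a camera call.
- eyes.spot_in(name, camera): "xyz" ([x, y, z] in m, in world coordinates, good to about 4 mm: the middle of the surface that is visible of it).
- eyes.tip_of(name, camera): "xyz" ([x, y, z] in m, in world coordinates, good to about 4 mm: a listed point, or the origin of a listed thing).
The state is a dict: "clock": time; "joint_pos": joint angles; "qvel": joint speeds; "tau": joint torques, N m; "tcp_pos": TCP position; "orientation": TCP orientation; "wrist_force": force on the tool from outside, world axes, zero at the start; "ft_torque": the same for the moment, N m; "finger_gap": finger opening in m.
Only numpy, scipy, OpenCV 4.12 (cv2) and the standard library are available. Lean on these libraries where they do the work, as an engineer would, in place of code of your own. Each camera call takes 0.05 s, during which the arm holds its last target.

### The job

Change the bottle stand over from the short round bottle to the tall one: press the short bottle's push-pull cap fully shut, turn the turntable a quarter turn clockwise (seen from above) so that the tall bottle clicks into place at the index finger on the stand's base, and pull the tall bottle's cap fully up to its open position. Leave the square bottle's cap shut and do not disturb the things lying beside the stand.

Things in the scene. Friction and masses are not known exactly. Their poses are not given: they have to be found in the camera images.
- stand: Fixed dark steel base disc of the stand, 276 mm across, 13 mm high; origin on the bench at the turntable's axis, z up. A small aluminium index finger (24 x 8 mm, top 28 mm over the bench) stands at its rim, 150 mm from the axis along the base's own -x, and marks the working place.
- turntable (a joint): Angle of the aluminium turntable (260 mm disc, top 28 mm up), positive anticlockwise from above. Three white bottles are fixed on it 95 mm from its axis. It clicks at 1.571 (start: short bottle at the index finger, tall one 90 deg anticlockwise of it) and at 0 (tall bottle at the finger). About 0.2 N m turns it; past 0.785 it pulls itself to the nearer click, to within 0.04. Both are end stops.
- bar_mid (a point): Centre of the black turn bar on top of the 16 mm centre column, 190 mm over the bench on the turntable's axis: 64 mm long along this point's x, 14 mm thick along its y, 22 mm high (z up). It is fixed to the turntable, well above the caps, and can be gripped from above across its 14 mm and turned.
- cap_short (a joint): Height of the short round bottle's cap over its shut position, m: 0 shut, 0.014 open; starts open. It slides straight up and down on the neck and cannot come off. A detent holds it in both positions: about 7 N presses or pulls it over the middle (0.007), then it snaps on by itself.
- short_cap_top (a point): Centre of the flat top of the short bottle's black cap (round, 31 mm wide with a 33 mm lip, 30 mm high), 140 mm over the bench when shut and 154 mm when open; the bottle is round, 53 mm wide and has the lowest of the three caps.
- cap_tall (a joint): The same for the tall round bottle's cap: 0 shut (as at the start), 0.014 open (end stop), about 7 N to pull it over the middle.
- tall_cap_mid (a point): Centre, half-way up, of the tall bottle's black cap (same cap: 31 mm wide below, the top 9 mm a 33 mm lip, 30 mm high), 163 mm over the bench when shut and 177 mm when open. The bottle is round, 46 mm wide; a 21 mm neck is free for 14 mm below the shut cap, then comes a 27 mm collar and the shoulder.
- cap_square (a joint): The same for the square bottle's cap: 0 shut, as it starts and must stay.
- square_cap_top (a point): Centre of the top of the square bottle's cap (same cap), 156 mm over the bench; the bottle is 38 mm square and stands opposite the tall one.
- bench_pin: Loose hardwood block, 60 x 90 x 30 mm, beside the stand; origin at the centre of its underside. To be left alone.
- doming_block: Loose steel block with round hollows, 34 x 40 x 28 mm, beside the stand; origin at the centre of its underside. To be left alone.
- brass_weight: Loose small brass weight, 19 mm wide, 31 mm high, standing beside the stand; origin at the centre of its underside. To be left alone.

How it is judged:
By the outcome, as a careful person would: the job done as asked, in the order asked, and still so for the second after the job is handed in, with the robot touching nothing.
It also fails if it takes over 61 s, if anything falls off the work surface, if the arm or the gripper's body presses on something with over 40 N, if the wrist force passes 120 N, or if a joint passes its speed limit or range.

## Working session

There is one attempt and no reset: what is moved stays moved. The work goes in short steps, Python scripts to look and compute and a tool call to move; the robot and the scene stay as the last step left them, time stands still between calls to the robot, and variables do not carry over. Pictures are saved under pics/ and viewed, and the job is handed in when it is done.

Besides the shell and the picture viewer there is one more tool, called after "Call:" as name(argument=value, ...) on one line, values as JSON. send_rows: Moves the arm, as the interface text tells. Its arguments: {"type":"object","properties":{"targets":{"type":"array"},"newtons":{"type":"number"}},"required":["targets"]}

```bash
ls; mkdir -p pics; python3 - <<'E'
from workcell import monitor, eyes
import cv2
s=monitor.get_state()
print({k:(v if not hasattr(v,'round') else v) for k,v in s.items()})
for c in ("side","top"):
    r=eyes.read_camera(c)
    cv2.imwrite(f"pics/{c}0.png",r["img"][:,:,::-1])
    print(c,r["camera_matrix"],r["k1"],r["pose"])
    for n in ("stand","bar_mid","short_cap_top","tall_cap_mid","square_cap_top","bench_pin","doming_block","brass_weight"):
        print(n,[(x["conf"],x["xyz"]) for x in eyes.tip_of(n,c)][:3])
E
```

```text
pics
{'clock': 0.0, 'joint_pos': array([-1.32459877e+00,  3.14034533e-01,  4.49886462e-02,  1.30360131e+00,
        5.68265982e-06,  1.43118968e+00]), 'qvel': array([-0.00038888, -0.00084596,  0.00147434, -0.00101191,  0.00014551,
        0.00057469]), 'tau': array([ 6.92593658e-04, -4.80623174e+01,  2.98536390e+01,  1.91507471e-02,
       -9.65552954e-05, -2.07581434e-05]), 'tcp_pos': array([ 0.21623943, -0.53224342,  0.23039341]), 'orientation': array([-6.20707947e-04,  8.29549023e-01, -5.58433132e-01, -6.86413661e-04]), 'wrist_force': array([ 0.18369966, -1.05435   , -0.35671155]), 'ft_torque': array([-0.05660069,  0.00645557, -0.00870113]), 'finger_gap': 0.08522667046006736}
side [[492.60419942   0.         284.27535984]
 [  0.         492.60419942 201.1693736 ]
 [  0.           0.           1.        ]] 0.0400327627461464 [[ 0.99903011  0.00707952 -0.04345934  0.62198585]
 [ 0.04290764 -0.37815904  0.92474573 -0.87662067]
 [-0.00988779 -0.92571357 -0.37809603  0.53635854]
 [ 0.          0.          0.          1.        ]]
stand [(0.74, [0.5917, 0.2427, -0.0007]), (0.58, [0.5264
[... 519 characters left out ...]
         0.           1.        ]] 0.0026994322609204973 [[-0.01797816 -0.98804992  0.15308216  0.43082326]
 [-0.9997901   0.01626076 -0.01246353  0.05490048]
 [ 0.00982536 -0.1532741  -0.98813487  1.05041694]
 [ 0.          0.          0.          1.        ]]
stand [(0.87, [0.5291, 0.0571, 0.002]), (0.59, [0.4425, -0.1218, 0.0039])]
bar_mid [(0.91, [0.5344, 0.0566, 0.1902]), (0.37, [0.4402, -0.1234, -0.0003])]
short_cap_top [(0.7, [0.4453, 0.1037, 0.1534])]
tall_cap_mid [(0.62, [0.4873, -0.0263, 0.164])]
square_cap_top [(0.71, [0.5743, 0.1416, 0.1608])]
bench_pin [(0.61, [0.589, 0.2447, 0.0033])]
doming_block [(0.84, [0.4422, -0.123, 0.0036])]
brass_weight [(0.47, [0.523, -0.149, 0.0017])]
```

View pics/side0.png

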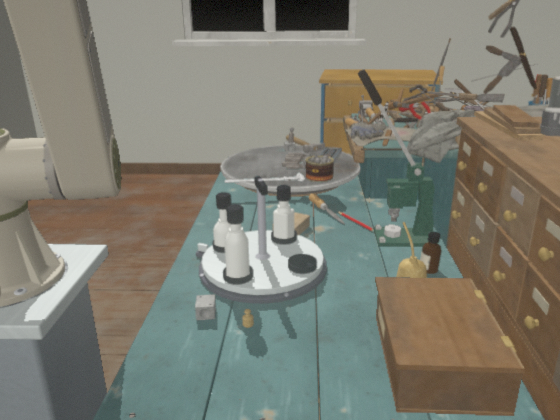

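View pics/top0.png

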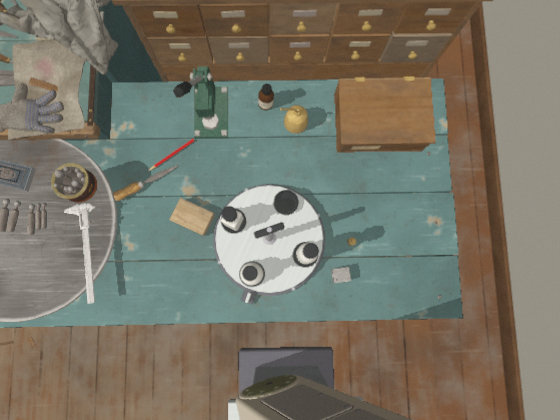

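The top view shows the stand at about px (270,238), with the turn bar running (255,233)–(284,226). The short cap is at (252,270) by the index finger (250,297), the tall cap at (307,253) and the square cap at (232,217). The loose blocks are clear of the caps. The network positions agree with this, so I'll refine the axis and bar angle from depth.

```bash
cat > h.py <<'E'
import numpy as np, cv2
from workcell import monitor, eyes
def cloud(c):
    r=eyes.read_camera(c); z=r["z_map"]; K=r["camera_matrix"]; k1=r["k1"]
    h,w=z.shape; u,v=np.meshgrid(np.arange(w),np.arange(h))
    d=np.stack([u,v],-1).reshape(-1,1,2).astype(np.float64)
    n=cv2.undistortPoints(d,K,np.array([k1,0,0,0,0.]))[:,0]
    Z=z.reshape(-1); P=np.c_[n*Z[:,None],Z]; T=r["pose"]
    W=P@T[:3,:3].T+T[:3,3]; W[Z<=0]=np.nan
    return r,W
def near(W,c,rad,z0,z1):
    return W[(np.hypot(W[:,0]-c[0],W[:,1]-c[1])<rad)&(W[:,2]>z0)&(W[:,2]<z1)]
def top_circle(W,c,z0,z1):
    p=near(W,c,.024,z0,z1)
    if len(p)<4: return len(p),None
    (x,y),r=cv2.minEnclosingCircle(p[:,:2].astype(np.float32))
    return len(p),(round(x,4),round(y,4)),round(r,4),np.median(p,0).round(4)
def bar(W,c):
    p=near(W,c,.045,.192,.212)
    rc=cv2.minAreaRect((p[:,:2]*1000).astype(np.float32))
    q=p[:,:2]-p[:,:2].mean(0); a=np.linalg.svd(q,full_matrices=False)[2][0]
    return len(p),rc,np.median(p,0).round(4),round(float(np.degrees(np.arctan2(a[1],a[0]))),1)
E
python3 - <<'E'
from h import *
for c in ("top","side"):
    r,W=cloud(c)
    print(c,"bar",bar(W,(.531,.0566)))
    print("short",top_circle(W,(.446,.1004),.148,.160))
    print("tall",top_circle(W,(.487,-.028),.172,.185))
    print("sq",top_circle(W,(.5745,.1412),.150,.163))
    p=near(W,(.531,.0566),.2,.024,.032); print("disc",cv2.minEnclosingCircle((p[:,:2]*1000).astype(np.float32)))
E
```

```text
top bar (217, ((528.99560546875, 55.371925354003906), (14.069696426391602, 63.27708053588867), 18.775285720825195), array([0.5284, 0.0563, 0.2002]), -71.0)
short (187, (0.4438, 0.0971), 0.0163, array([0.4441, 0.0974, 0.1532]))
tall (198, (0.4868, -0.0297), 0.0164, array([ 0.4864, -0.0294,  0.1779]))
sq (177, (0.571, 0.1404), 0.0164, array([0.571 , 0.1409, 0.1554]))
disc ((526.736328125, 58.32006072998047), 199.64993286132812)
side bar (112, ((530.005126953125, 52.928157806396484), (12.965121269226074, 64.29692840576172), 20.767383575439453), array([0.5315, 0.0454, 0.1992]), -68.6)
short (89, (0.447, 0.0974), 0.0184, array([0.4459, 0.0901, 0.1523]))
tall (122, (0.4892, -0.0318), 0.0164, array([ 0.4893, -0.0367,  0.177 ]))
sq (82, (0.5728, 0.1386), 0.0172, array([0.5729, 0.1334, 0.1545]))
disc ((527.9240112304688, 58.15525817871094), 199.9044952392578)
```

Call:
send_rows(targets=[[0.0134, 0.037, 0.002, 8, 255], [0.0134, 0.037, 0.002, 8, 255], [0.0134, 0.037, 0.002, 8, 255], [0.0134, 0.037, 0.002, 8, 255], [0.0134, 0.037, 0.002, 8, 255], [0.0134, 0.037, 0.002, 8, 255], [0.0134, 0.037, 0.002, 8, 255], [0.0134, 0.037, 0.002, 8, 255], [0.0134, 0.037, 0.002, 8, 255], [0.0134, 0.037, 0.002, 8, 255], [0.0134, 0.037, 0, 8, 255], [0.0134, 0.037, 0, 8, 255]], newtons=40)

```text
clock: 2.2
tcp_pos: [0.3775, -0.0873, 0.2517]
orientation: [0.0, 0.969, 0.245, 0.001]
wrist_force: [0.5, -0.7, -0.1]
finger_gap: -0.0001
```

Call:
send_rows(targets=[[0.0112, 0.0307, 0, 8, 255], [0.0112, 0.0307, 0, 8, 255], [0.0112, 0.0307, 0, 8, 255], [0.0112, 0.0307, 0, 8, 255], [0.0112, 0.0307, 0, 8, 255], [0.011, 0.0308, 0, 8, 255], [0, 0, -0.02, 8, 255], [0, 0, -0.02, 8, 255], [0, 0, -0.02, 8, 255], [0, 0, -0.02, 8, 255], [0, 0, 0, 0, 255]])

```text
clock: 3.3
tcp_pos: [0.4422, 0.0955, 0.169]
orientation: [-0.002, 0.587, 0.81, -0.001]
wrist_force: [0.5, -0.9, -0.2]
finger_gap: 0.0
```

```bash
python3 - <<'E'
from h import *
r,W=cloud("side"); cv2.imwrite("pics/side1.png",cv2.resize(r["img"][150:330,150:390,::-1],None,fx=3,fy=3))
s=monitor.get_state(); print(s["joint_pos"],s["tcp_pos"],s["wrist_force"])
E
```

```text
[ 3.48045755e-02  1.11212880e-01 -3.62307429e-01  1.09998635e+00
  1.24004589e-04 -2.78313414e-01] [0.44309253 0.09551361 0.17053965] [0.05268244 0.7788331  0.89451223]
```

View pics/side1.png

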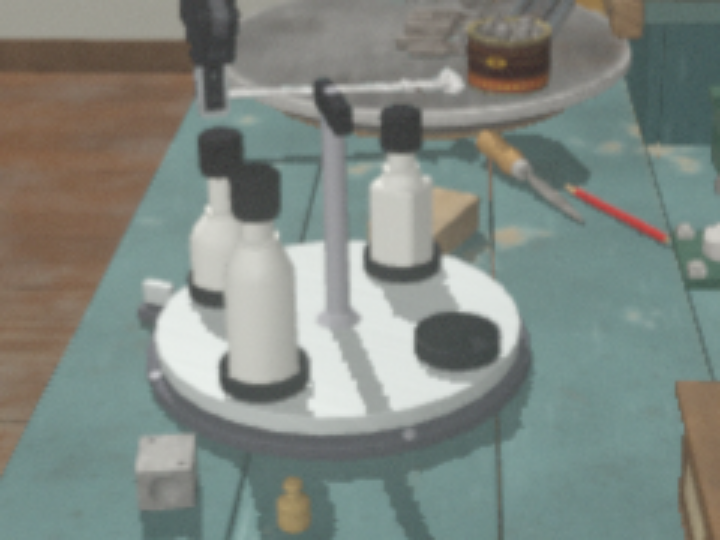

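The side view shows the shut fingertips at px (212,105) in the crop, directly over the short cap at (220,150). I'll press down in small steps.

Call:
send_rows(targets=[[0, 0, -0.006, 0, 255], [0, 0, -0.006, 0, 255], [0, 0, -0.003, 0, 255], [0, 0, -0.003, 0, 255], [0, 0, -0.003, 0, 255], [0, 0, -0.003, 0, 255], [0, 0, -0.003, 0, 255]])

```text
clock: 4.05
tcp_pos: [0.4444, 0.0955, 0.1442]
orientation: [0.0, 0.587, 0.81, 0.0]
wrist_force: [0.5, 0.2, 0.6]
finger_gap: 0.0
```

Call:
send_rows(targets=[[0, 0, -0.002, 0, 255], [0, 0, -0.002, 0, 255], [0, 0, -0.001, 0, 255], [0, 0, -0.001, 0, 255], [0, 0, -0.001, 0, 255]])

```text
clock: 4.55
tcp_pos: [0.4448, 0.0962, 0.1398]
orientation: [0.001, 0.587, 0.81, 0.001]
wrist_force: [-6.4, 1.8, 26.2]
finger_gap: 0.0005
```

Call:
send_rows(targets=[[0, 0, 0.02, 0, 255], [0, 0, 0.03, 0, 255], [0, 0, 0.03, 8.25, 255], [0, 0, 0.03, 8.25, 100], [0.017, -0.0083, 0, 8.25, 100], [0.017, -0.0083, 0, 8.25, 100], [0.017, -0.0083, 0, 8.25, 100], [0.017, -0.0083, 0, 8.25, 100], [0.017, -0.0083, 0, 8.25, 100], [0, 0, 0, 8.25, 100], [0, 0, 0, 8.25, 100], [0, 0, 0, 8.25, 100]])

```text
clock: 5.75
tcp_pos: [0.5292, 0.0539, 0.2469]
orientation: [-0.0, -0.095, 0.995, 0.0]
wrist_force: [-0.5, 0.6, 0.6]
finger_gap: 0.052
```

Call:
send_rows(targets=[[0, 0, 0, 8.25, 100], [0, 0, 0, 0, 100], [0, 0, 0, 0, 100]])

```text
clock: 6.05
tcp_pos: [0.5291, 0.054, 0.2471]
orientation: [-0.0, -0.162, 0.987, 0.0]
wrist_force: [-0.6, -0.5, 0.8]
finger_gap: 0.0517
```

```bash
python3 - <<'E'
from h import *
r,W=cloud("side"); cv2.imwrite("pics/side2.png",cv2.resize(r["img"][150:330,150:390,::-1],None,fx=3,fy=3))
print(top_circle(W,(.4445,.097),.130,.160))
s=monitor.get_state(); print(s["joint_pos"],s["tcp_pos"],s["wrist_force"],s["clock"],s["finger_gap"])
q=s["orientation"]; print(np.degrees(2*np.arctan2(q[2],q[1])))
E
```

```text
(113, (0.4461, 0.0962), 0.0175, array([0.4468, 0.0886, 0.1382]))
[-4.91863975e-02  2.25250356e-01 -3.26543129e-02  1.31319241e+00
 -1.87122580e-05 -1.94610974e+00] [0.52910927 0.05404526 0.24721785] [-0.26118438 -1.21685178 -0.10810492] 6.1 0.051664592132192516
198.68570158015515
```

View pics/side2.png

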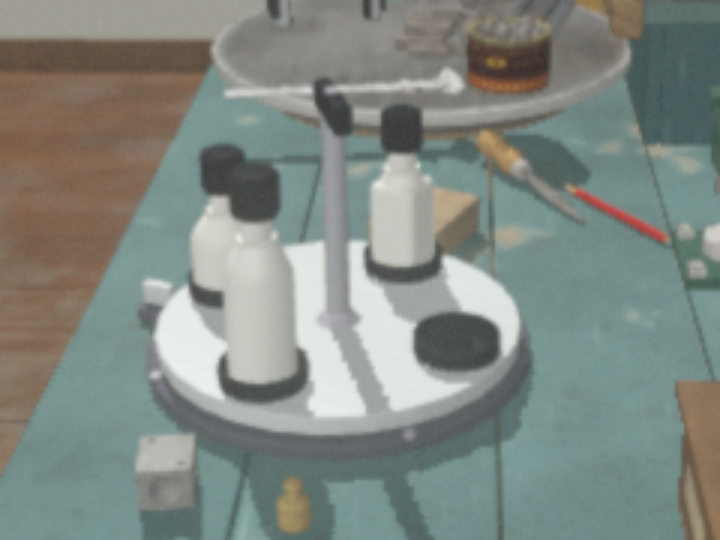

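The short cap is now shut: its top reads 0.138–0.140, and it sits visibly lower at (222,165). The open fingers at (280,10) and (372,10) straddle the bar at (330,100). Next I lower and grip the bar.

Call:
send_rows(targets=[[0.0005, 0.0005, -0.02, 0, 100], [0, 0, -0.02, 0, 100], [0, 0, -0.014, 0, 100], [0, 0, -0.008, 0, 100], [0, 0, -0.004, 0, 100], [0, 0, 0, 0, 100], [0, 0, 0, 0, 240], [0, 0, 0, 0, 240], [0, 0, 0, 0, 240], [0, 0, 0, 0, 240]], newtons=50)

```text
clock: 7.1
tcp_pos: [0.531, 0.0548, 0.1823]
orientation: [0.002, -0.164, 0.986, 0.0]
wrist_force: [2.4, 0.9, 2.1]
finger_gap: 0.0128
```

Call:
send_rows(targets=[[0, 0, 0, -3, 255], [0, 0, 0, -5, 255], [0, 0, 0, -5, 255], [0, 0, 0, -5, 255], [0, 0, 0, -5, 255]])

```text
clock: 7.6
tcp_pos: [0.5305, 0.0547, 0.1823]
orientation: [0.001, 0.038, 0.999, 0.0]
wrist_force: [1.1, 2.2, 3.4]
finger_gap: 0.0129
```

```bash
python3 - <<'E'
from h import *
s=monitor.get_state(); print(s["tcp_pos"],s["wrist_force"],s["ft_torque"],s["clock"],s["finger_gap"])
q=s["orientation"]; print(np.degrees(2*np.arctan2(q[2],q[1])))
r,W=cloud("side"); cv2.imwrite("pics/side3.png",cv2.resize(r["img"][150:330,150:390,::-1],None,fx=3,fy=3))
E
```

```text
[0.53052592 0.05470417 0.18228538] [1.11700722 2.2199994  3.43592928] [ 0.2974971  -0.22563117  0.11378626] 7.6 0.012873169509208755
175.6670334280471
```

View pics/side3.png

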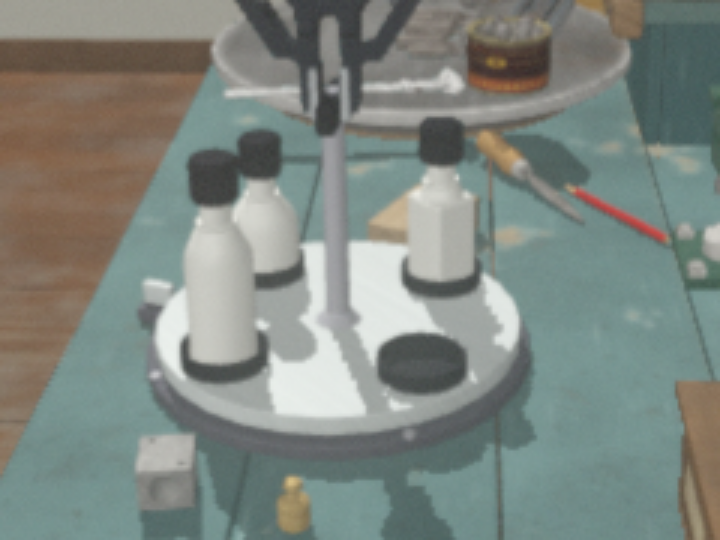

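The turntable follows the grip: the tall bottle has moved to (222,280) in the crop and the fingers hold the bar. I'll continue the turn.

Call:
send_rows(targets=[[0, 0, 0, -7, 255], [0, 0, 0, -7, 255], [0, 0, 0, -7, 255], [0, 0, 0, -7, 255], [0, 0, 0, -7, 255], [0, 0, 0, -7, 255], [0, 0, 0, -7, 255], [0, 0, 0, -7, 255], [0, 0, 0, -6, 255], [0, 0, 0, -5, 255], [0, 0, 0, 0, 255]])

```text
clock: 8.75
tcp_pos: [0.5293, 0.0554, 0.1823]
orientation: [-0.0, 0.58, 0.815, 0.0]
wrist_force: [-1.3, 2.3, 7.2]
finger_gap: 0.0129
```

```bash
python3 - <<'E'
from h import *
s=monitor.get_state(); print(s["tcp_pos"],s["wrist_force"],s["ft_torque"],s["clock"],s["finger_gap"])
q=s["orientation"]; print(np.degrees(2*np.arctan2(q[2],q[1])))
r,W=cloud("side"); cv2.imwrite("pics/side4.png",cv2.resize(r["img"][150:330,150:390,::-1],None,fx=3,fy=3))
E
```

```text
[0.52933833 0.05535117 0.18233859] [-1.32423621  2.25585785  7.21164772] [0.37621845 0.40124429 1.9245399 ] 8.75 0.012856774102672365
109.14671053203253
```

View pics/side4.png

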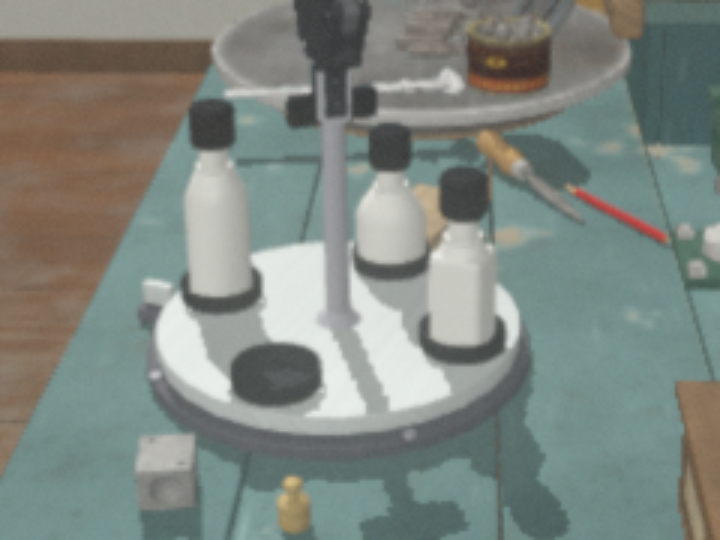

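The table is at its end stop (torque 1.9 N m, 89.5° turned), and the tall bottle stands at the index finger, cap at (212,125). Next I release, rise and measure.

Call:
send_rows(targets=[[0, 0, 0, 0.8, 255], [0, 0, 0, 0, 100], [0, 0, 0, 0, 100], [0, 0, 0, 0, 100], [0, 0, 0.01, 0, 100], [0, 0, 0.03, 0, 100], [0, 0, 0.03, 0, 0], [0, 0, 0, 0, 0], [0, 0, 0, 0, 0]])

```text
clock: 9.7
tcp_pos: [0.5303, 0.0544, 0.2524]
orientation: [0.001, 0.576, 0.817, 0.001]
wrist_force: [-0.3, -0.3, 0.1]
finger_gap: 0.0853
```

```bash
python3 - <<'E'
from h import *
s=monitor.get_state(); print(s["tcp_pos"],s["wrist_force"],s["clock"],s["finger_gap"])
q=s["orientation"]; print(np.degrees(2*np.arctan2(q[2],q[1])))
r,W=cloud("side")
print("side tall",top_circle(W,(.4445,.097),.17,.195))
print("sq",top_circle(W,(.487,-.03),.150,.163),"\nshort",top_circle(W,(.572,-0.053+.0),.13,.16))
print(top_circle(W,(.615,.0124),.13,.16))
r,W=cloud("top"); cv2.imwrite("pics/top5.png",cv2.resize(r["img"][150:330,150:390,::-1],None,fx=3,fy=3))
print("top tall",top_circle(W,(.4445,.097),.17,.195))
for c in ("top",):
  for n in("tall_cap_mid","short_cap_top","square_cap_top"): print(n,eyes.tip_of(n,c)[:2])
E
```

```text
[0.53032439 0.05437119 0.25237676] [-0.29065571 -0.25028341  0.1232844 ] 9.7 0.0853157800874279
109.6456484667769
side tall (94, (0.4424, 0.0877), 0.0164, array([0.444 , 0.0829, 0.177 ]))
sq (0, None) 
short (0, None)
(253, (0.6192, 0.0192), 0.0166, array([0.6189, 0.0108, 0.1467]))
top tall (0, None)
tall_cap_mid []
short_cap_top []
square_cap_top []
```

View pics/top5.png

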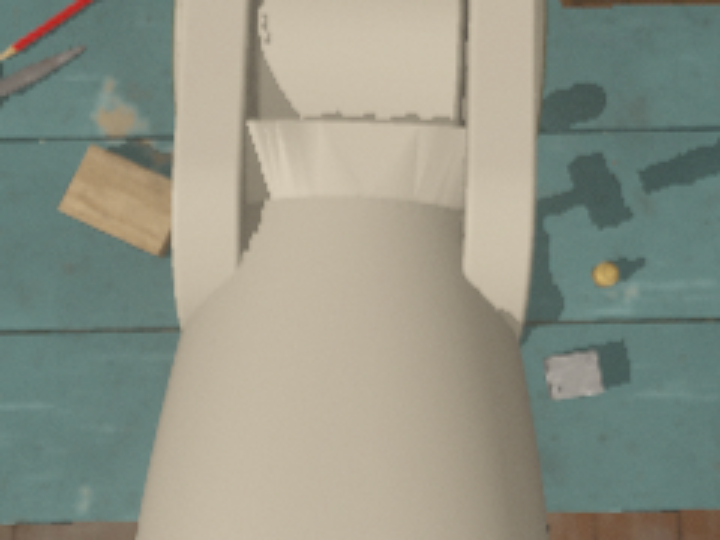

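```bash
python3 - <<'E'
from h import *
r,W=cloud("side"); cv2.imwrite("pics/side6.png",cv2.resize(r["img"][150:330,150:390,::-1],None,fx=3,fy=3))
for n in("tall_cap_mid","short_cap_top","square_cap_top","bar_mid"): print(n,[(x["conf"],x["xyz"]) for x in eyes.tip_of(n,"side")[:2]])
print("bar",bar(W,(.53,.0546)))
E
```

```text
tall_cap_mid [(0.8, [0.4417, 0.0871, 0.1641])]
short_cap_top [(0.59, [0.5613, 0.1418, 0.1381])]
square_cap_top [(0.77, [0.6224, 0.0194, 0.153])]
bar_mid [(0.63, [0.5302, 0.0554, 0.1906])]
bar (172, ((530.1140747070312, 53.595481872558594), (61.59146499633789, 15.905350685119629), 23.750328063964844), array([0.5303, 0.0513, 0.1977]), -157.1)
```

View pics/side6.png

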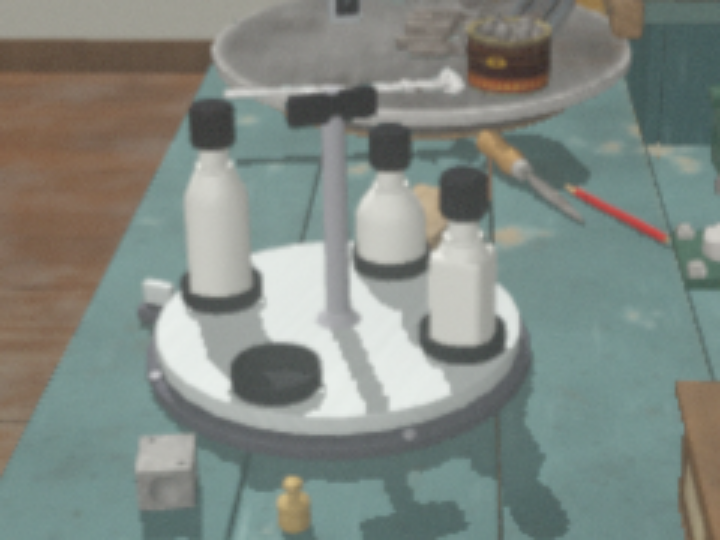

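```bash
python3 - <<'E'
from h import *
ax=np.array([.530,.054])
r,W=cloud("side")
d=np.hypot(W[:,0]-ax[0],W[:,1]-ax[1])
p=W[(d>.140)&(d<.165)&(W[:,2]>.020)&(W[:,2]<.034)]
ang=np.degrees(np.arctan2(p[:,1]-ax[1],p[:,0]-ax[0]))
m=(p[:,0]<.45); print(len(p),m.sum(),p[m].mean(0),np.sort(ang[m]).round(1))
# pixels of finger
# bottle bodies: tall body centre via vertical sides: slice at z 0.05-0.09
for nm,c in(("tall",(.4424,.0877)),("sq",(.619,.0192)),("short",(.5613,.1418))):
    q=near(W,c,.04,.05,.09); print(nm,len(q),q.min(0),q.max(0))
cv2.imwrite("pics/side7.png",cv2.resize(r["img"][210:300,180:300,::-1],None,fx=6,fy=6,interpolation=cv2.INTER_NEAREST))
o=cv2.imread("pics/side0.png"); cv2.imwrite("pics/side7o.png",cv2.resize(o[210:300,180:300],None,fx=6,fy=6,interpolation=cv2.INTER_NEAREST))
t=cv2.imread("pics/top0.png"); cv2.imwrite("pics/top7o.png",cv2.resize(t[180:310,205:335],None,fx=4,fy=4,interpolation=cv2.INTER_NEAREST))
E
```

```text
62 35 [0.38833056 0.10706688 0.02520565] [156.6 156.7 157.4 157.7 157.7 158.5 158.6 158.7 158.8 158.8 158.9 159.3
 159.4 159.5 159.7 159.8 159.8 159.8 159.9 159.9 160.  160.1 160.1 160.2
 160.2 160.3 160.4 160.4 160.4 160.5 160.5 160.6 160.6 160.7 160.9]
tall 349 [0.41920793 0.06232324 0.05014965] [0.46453596 0.08922393 0.08998687]
sq 400 [ 0.59681861 -0.00404402  0.0500075 ] [0.64195357 0.03237597 0.08994198]
short 400 [0.53850957 0.11475161 0.0501196 ] [0.5891266  0.1483771  0.08990941]
```

View pics/side7.png

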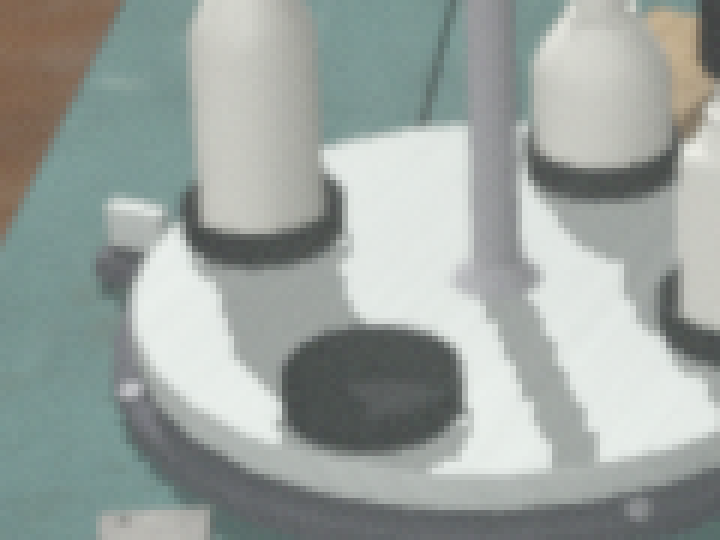

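View pics/side7o.png

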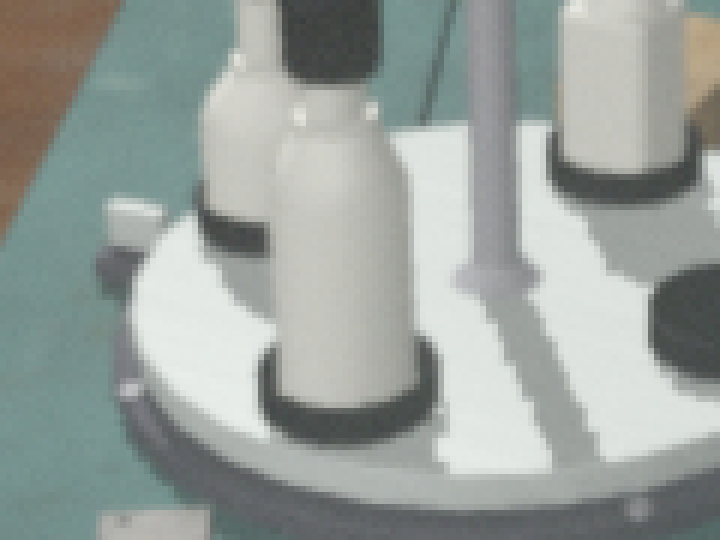

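View pics/top7o.png

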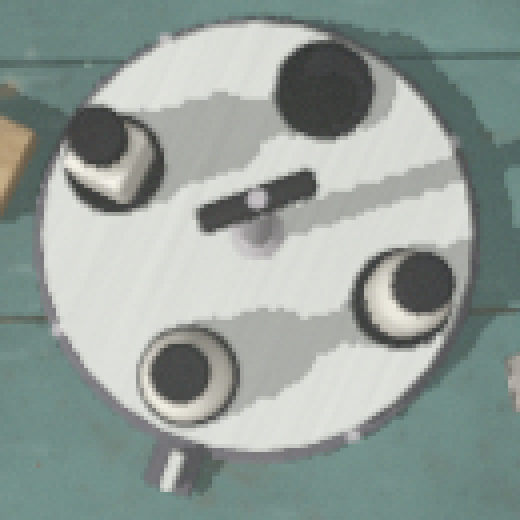

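Measured in these pictures, the index finger lies at about 159–160° from the axis, and the tall bottle now stands at about 159°. At the start the short bottle was about 5° off the finger direction, so the table really is at its end stop, and the bar slipped those last degrees in the pads. The tall cap is at about (0.4413, 0.0885). I'll move over it with the jaws tangential.

Call:
send_rows(targets=[[-0.0178, 0.0068, 0, -8, 0], [-0.0178, 0.0068, 0, -8, 0], [-0.0178, 0.0068, 0, -8, 0], [-0.0178, 0.0068, 0, -8, 0], [-0.0178, 0.0069, 0, -8, 0], [0, 0, -0.03, 0, 0], [0, 0, -0.02, 0, 0], [0, 0, 0, 0, 0], [0, 0, 0, 0, 0]])

```text
clock: 11.15
tcp_pos: [0.4406, 0.0886, 0.2016]
orientation: [-0.0, 0.821, 0.571, -0.0]
wrist_force: [0.4, -0.1, 0.3]
finger_gap: 0.0853
```

```bash
python3 - <<'E'
from h import *
s=monitor.get_state(); print(s["tcp_pos"],s["wrist_force"],s["clock"],s["finger_gap"])
q=s["orientation"]; print(np.degrees(2*np.arctan2(q[2],q[1])))
r,W=cloud("side"); cv2.imwrite("pics/side8.png",cv2.resize(r["img"][120:300,130:370,::-1],None,fx=3,fy=3))
print("side tall",top_circle(W,(.4415,.088),.168,.19))
E
```

```text
[0.44055582 0.08861242 0.20163761] [ 0.43186059 -0.14717412  0.25087789] 11.15 0.08529655780077285
69.65546570551972
side tall (115, (0.4421, 0.0867), 0.0166, array([0.4427, 0.0806, 0.1765]))
```

View pics/side8.png

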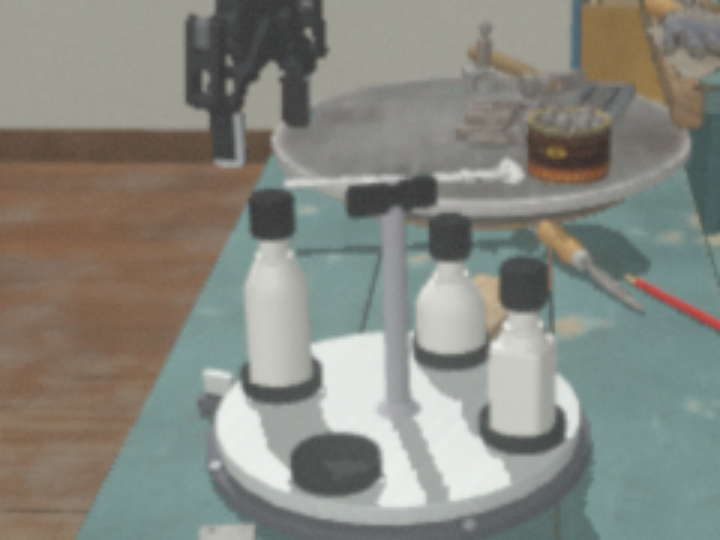

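Call:
send_rows(targets=[[0.0005, 0, -0.02, 0, 0], [0, 0, -0.02, 0, 0], [0, 0, -0.01, 0, 0], [0, 0, -0.0055, 0, 0], [0, 0, 0, 0, 100], [0, 0, 0, 0, 140], [0, 0, 0, 0, 255], [0, 0, 0, 0, 255], [0, 0, 0, 0, 255], [0, 0, 0, 0, 255]], newtons=50)

```text
clock: 12.2
tcp_pos: [0.4418, 0.0888, 0.1466]
orientation: [0.0, 0.821, 0.571, 0.001]
wrist_force: [-0.3, 0.4, 4.3]
finger_gap: 0.03
```

```bash
python3 - <<'E'
from h import *
s=monitor.get_state(); print(s["tcp_pos"],s["wrist_force"],s["ft_torque"],s["clock"],s["finger_gap"])
r,W=cloud("side"); cv2.imwrite("pics/side9.png",cv2.resize(r["img"][120:300,130:370,::-1],None,fx=3,fy=3))
E
```

```text
[0.44177855 0.08875208 0.14655631] [-0.27550039  0.40844532  4.27053613] [0.13539974 0.07104055 0.07774921] 12.2 0.030031184325736846
```

View pics/side9.png

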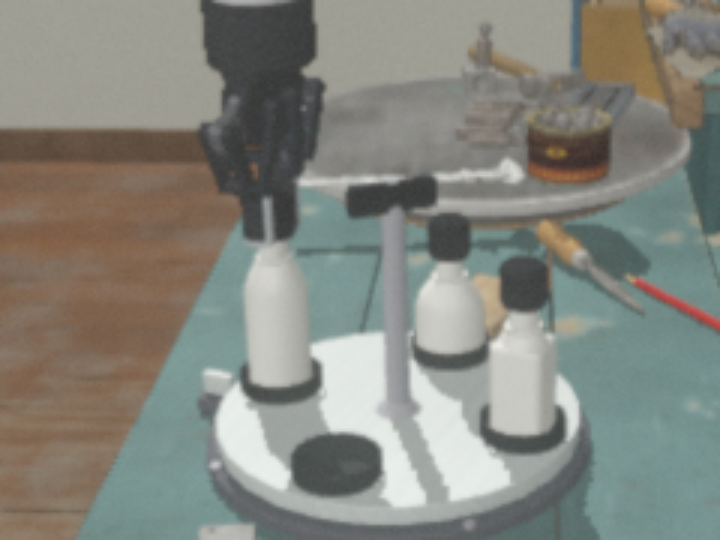

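The gripper holds the cap (gap 30 mm) at (265,215) in the crop, and the bottle has not moved. Now I pull it up.

Call:
send_rows(targets=[[0, 0, 0.002, 0, 255], [0, 0, 0.002, 0, 255], [0, 0, 0.003, 0, 255], [0, 0, 0.003, 0, 255], [0, 0, 0.003, 0, 255], [0, 0, 0.001, 0, 255], [0, 0, 0, 0, 255]])

```text
clock: 12.95
tcp_pos: [0.4416, 0.0886, 0.1602]
orientation: [0.0, 0.821, 0.571, 0.0]
wrist_force: [3.8, -0.4, 1.1]
finger_gap: 0.03
```

Call:
send_rows(targets=[[0, 0, 0.001, 0, 255], [0, 0, 0.001, 0, 255], [0, 0, 0, 0, 255]])

```text
clock: 13.25
tcp_pos: [0.4414, 0.0883, 0.1607]
orientation: [0.0, 0.821, 0.571, -0.0]
wrist_force: [7.9, -0.3, -8.4]
finger_gap: 0.03
```

The cap rose 14 mm and met its end stop. I'll release it and retreat to the side.

Call:
send_rows(targets=[[0, 0, 0, 0, 120], [0, 0, 0, 0, 0], [0, 0, 0, 0, 0], [0, 0, 0, 0, 0], [0, 0, 0.02, 0, 0], [0, 0, 0.04, 0, 0], [0, 0, 0.04, 0, 0], [-0.015, -0.04, 0, 0, 0], [-0.015, -0.04, 0, 0, 0], [-0.015, -0.04, 0, 0, 0], [-0.015, -0.04, 0, 0, 0], [0, -0.04, 0, 0, 0]])

```text
clock: 14.45
tcp_pos: [0.3792, -0.1121, 0.2623]
orientation: [-0.0, 0.821, 0.571, 0.0]
wrist_force: [0.9, -0.2, 0.5]
finger_gap: 0.0857
```

Call:
send_rows(targets=[[0, -0.04, 0, 0, 0], [0, -0.04, 0, 0, 0], [0, -0.04, 0, 0, 0], [0, -0.04, 0, 0, 0], [0, -0.04, 0, 0, 0], [0, -0.04, 0, 0, 0], [0, -0.04, 0, 0, 0], [0, 0, 0, 0, 0]])

```text
clock: 15.25
tcp_pos: [0.3808, -0.3958, 0.2607]
orientation: [0.0, 0.822, 0.569, -0.0]
wrist_force: [-0.6, 0.6, 0.9]
finger_gap: 0.0855
```

```bash
python3 - <<'E'
from h import *
s=monitor.get_state(); print(s["tcp_pos"],s["wrist_force"],s["clock"])
R={}
for c in ("side","top"):
    r,W=cloud(c); cv2.imwrite(f"pics/{c}10.png",r["img"][:,:,::-1])
    print(c,"tall",top_circle(W,(.4415,.088),.17,.205),"\nsq",top_circle(W,(.618,.0205),.13,.175),"\nshort",top_circle(W,(.5625,.143),.12,.17),"\nbar",bar(W,(.53,.0546)))
    for n in ("tall_cap_mid","short_cap_top","square_cap_top","bench_pin","doming_block","brass_weight"):
        print(n,[(x["conf"],x["xyz"]) for x in eyes.tip_of(n,c)][:1])
    ax=(.529,.0554); d=np.hypot(W[:,0]-ax[0],W[:,1]-ax[1])
    p=W[(d>.142)&(d<.165)&(W[:,2]>.022)&(W[:,2]<.034)&(W[:,0]<.45)]; print("finger",p.mean(0),np.degrees(np.arctan2(p[:,1].mean()-ax[1],p[:,0].mean()-ax[0])))
E
python3 -c "
import cv2
a=cv2.imread('pics/top10.png')[150:330,150:390];cv2.imwrite('pics/top10c.png',cv2.resize(a,None,fx=3,fy=3))"
```

```text
[ 0.38075042 -0.39575518  0.26072513] [-0.62068027  0.55029914  0.85708849] 15.25
side tall (199, (0.4418, 0.0865), 0.0176, array([0.4432, 0.0768, 0.1847])) 
sq (255, (0.6189, 0.0211), 0.0169, array([0.6189, 0.0122, 0.1472])) 
short (167, (0.5637, 0.1419), 0.0175, array([0.5632, 0.1346, 0.1336])) 
bar (169, ((530.4959106445312, 52.45075988769531), (62.737422943115234, 15.813199043273926), 25.058862686157227), array([0.53  , 0.0506, 0.1978]), -155.5)
tall_cap_mid [(0.54, [0.4429, 0.0899, 0.1812])]
short_cap_top []
square_cap_top [(0.79, [0.6198, 0.0224, 0.1534])]
bench_pin [(0.72, [0.5888, 0.2419, 0.0016])]
doming_block [(0.7, [0.443, -0.1147, 0.002])]
brass_weight [(0.55, [0.5185, -0.1475, 0.001])]
finger [0.38708662 0.10740077 0.02584065] 159.87584791065942
top tall (210, (0.44, 0.0876), 0.0165, array([0.4396, 0.0877, 0.1918])) 
sq (197, (0.6177, 0.023), 0.0164, array([0.6152, 0.023 , 0.1555])) 
short (186, (0.5614, 0.1444), 0.0163, array([0.5607, 0.1444, 0.1396])) 
bar (212, ((529.1563720703125, 55.063514709472656), (62.93234634399414, 13.803182601928711), 25.527616500854492), array([0.5285, 0.0546, 0.2004]), -155.2)
tall_cap_mid [(0.46, [0.441, 0.092, 0.1765])]
short_cap_top [(0.66, [0.5623, 0.1516, 0.1366])]
square_cap_top [(0.53, [0.6247, 0.0219, 0.1637])]
bench_pin [(0.7, [0.4422, -0.1232, 0.0023])]
doming_block [(0.72, [0.4402, -0.1226, 0.0011])]
brass_weight [(0.49, [0.5219, -0.1474, -0.001])]
finger [0.38705973 0.10857507 0.02728439] 159.46254917781636
```

View pics/top10c.png

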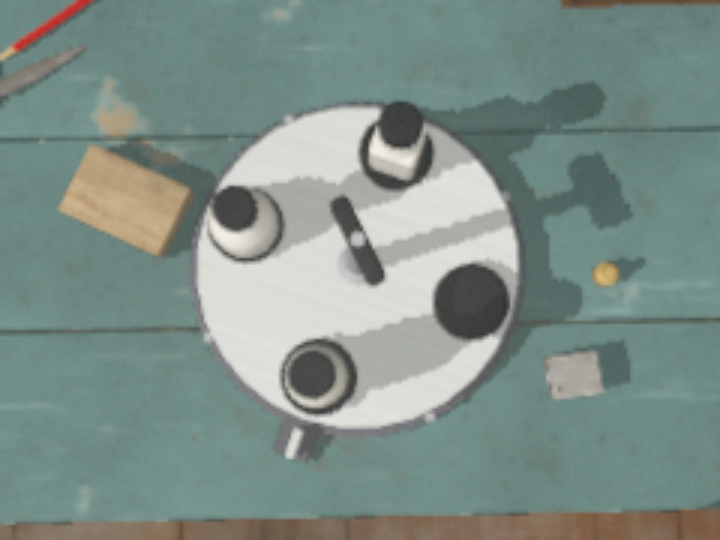

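View pics/side10.png

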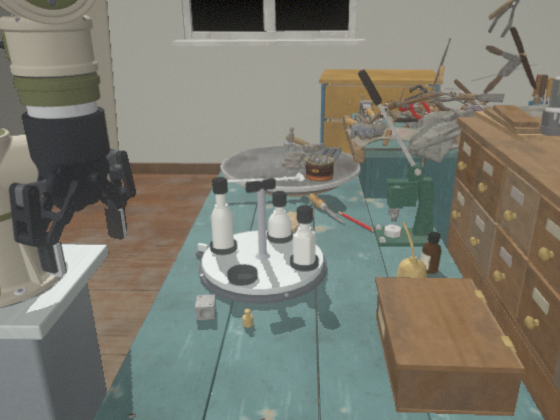

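The caps measure right: tall top 0.192 (open), short 0.140 (shut), square 0.156 (shut), and the loose things are in place. Before handing in I want to know whether the table shifted during the cap pull, and how well the tall bottle lines up with the finger.

```bash
python3 - <<'E'
from h import *
a=cv2.imread("pics/side6.png"); b=cv2.imread("pics/side10.png")
a=cv2.resize(a,(240,180),interpolation=cv2.INTER_AREA); b=b[150:330,150:390]
def ph(y0,y1,x0,x1):
    return cv2.phaseCorrelate(np.float64(cv2.cvtColor(a,6)[y0:y1,x0:x1]),np.float64(cv2.cvtColor(b,6)[y0:y1,x0:x1]),cv2.createHanningWindow((x1-x0,y1-y0),cv2.CV_64F))
print("square",ph(50,125,135,175),"short",ph(38,95,112,148),"cup",ph(110,140,70,115),"tallbody",ph(65,110,52,95),"brass",ph(155,180,85,110))
acc=[]
for i in range(3):
    r,W=cloud("top"); acc.append(W)
W=np.vstack(acc)
sq=top_circle(W,(.618,.0225),.150,.163)[3]; ta=top_circle(W,(.44,.0877),.185,.20)[3]
f=lambda p,z0,z1,c,rad:near(W,c,rad,z0,z1).mean(0)
sqm=f(W,.150,.162,(.6165,.0228),.02); tam=f(W,.186,.198,(.4398,.0876),.02); shm=f(W,.134,.146,(.561,.1444),.02)
ax=(sqm+tam)/2; print("ax",ax,"angle tall",np.degrees(np.arctan2(*(tam-sqm)[[1,0]])), "short perp",np.degrees(np.arctan2(*(shm-ax)[[1,0]]))+90)
for z0 in (.022,.025,.0265):
    d=np.hypot(W[:,0]-ax[0],W[:,1]-ax[1])
    p=W[(d>.138)&(d<.165)&(W[:,2]>z0)&(W[:,2]<.034)&(W[:,0]<.45)]
    for A in (ax,(.529,.0554)): print(z0,len(p),p.mean(0).round(4),np.degrees(np.arctan2(p[:,1].mean()-A[1],p[:,0].mean()-A[0])))
    print(cv2.minAreaRect((p[:,:2]*1000).astype(np.float32)))
E
```

```text
square ((0.047921087863070255, 0.43612150879988576), 0.9735710281344688) short ((-0.5559459303651977, -0.01934442418266613), 0.9259675085536725) cup ((0.6449018843126559, 0.07820142186567836), 0.7933763797850591) tallbody ((0.23998991368109657, 0.7393079758087673), 0.9710472929474372) brass ((0.47596196090517395, 0.41834986224233184), 0.9127058654199814)
ax [0.52857547 0.05514883 0.17354487] angle tall 160.06999720575197 short perp 160.07568115523588
0.022 103 [0.3886 0.1081 0.0275] 159.29297629726395
0.022 103 [0.3886 0.1081 0.0275] 159.44012451277848
((388.4657287597656, 108.08013916015625), (7.817099571228027, 23.0760498046875), 67.69058990478516)
0.025 92 [0.3884 0.1082 0.0278] 159.26153165244517
0.025 92 [0.3884 0.1082 0.0278] 159.4084643632653
((388.5741882324219, 108.1729736328125), (7.537220001220703, 22.945175170898438), 67.42333221435547)
0.0265 73 [0.3876 0.1082 0.0284] 159.37181282586278
0.0265 73 [0.3876 0.1082 0.0284] 159.51785972277307
((388.33477783203125, 107.82830810546875), (7.447399139404297, 22.94826316833496), 62.47688293457031)
```

```bash
python3 - <<'E'
from workcell import ticket, monitor
s=monitor.get_state(); print(s["clock"],s["wrist_force"],s["tcp_pos"])
print(ticket.hand_in())
E
```

```text
16.1 [-0.47381774  0.60426528  0.18013024] [ 0.38118046 -0.39134513  0.26184214]
the job is handed in; nothing more can be done
None
```

I did the changeover in the order asked and handed it in at 16.1 s, with the gripper clear of everything; hand-in gives no verdict. I pressed the short bottle's cap shut, turned the table clockwise by its bar to the end stop, and pulled the tall bottle's cap up to its stop.

**Last checks from above:**

| Check | Measured | Expected |
|---|---|---|
| Tall cap top | 0.192 m | 0.192 m (open) |
| Short cap top | 0.140 m | 0.140 m (shut) |
| Square cap top | 0.156 m | 0.156 m (shut) |
| Tall bottle direction from the axis | 160.1° | index finger at about 159.4° |

**Checks that disagreed or were less certain:**
- **Turn angle:** the table turned only about 84°, not 90°. At the start the short bottle stood about 5–6° off the finger direction. The last few degrees of gripper turn slipped on the bar once the table met its stop.
- **Table shift:** comparing side pictures suggests the table moved back about 1° during the cap grip. It still reads about 0.01 rad from the finger, inside the 0.04 click band, so I did not turn it again.
- **Loose things:** the networks placed the brass weight and doming block within about 5 mm of where they started. The side camera also put the wooden block at its old place, but the top camera's network confused it with the doming block. The pictures show all three undisturbed.

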